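Pump the ratchet clamp onto a bushing and hold it

ROBOT

A 6-joint arm with a two-finger parallel gripper is mounted at the origin on a cart in front of the work surface, level with it; the furniture and walls round the work are solid. World frame = base frame: x ahead of the robot, y to its left, z up, the work surface at z = 0. Lengths are in m, angles in rad, forces in N, time in s.
With the tool pointing down it reaches from about 0.325 to 0.775 m from the base axis. Payload 5.5 kg.
Tool frame: the origin (TCP) lies where the fingers leave the gripper's body, on its centre line; the fingertips stand 80 mm ahead of it and the grasp point (between the pads) lies 61 mm ahead of it; z points along the fingers, y is the line along which they close (so a half turn about z gives the same grasp; the last joint's range is limited). The gripper opens to 88 mm and grips with 3 to 60 N. Pads are 20 mm wide; open, the fingers measure 115 mm over their backs; the gripper's body (75 mm by 178 mm) begins 61 mm behind the grasp point.
Start: joints at [-1.203, 0.091, 1.231, -0, 1.82, -0.057], TCP at [0.247, -0.547, 0.303] pointing down, gripper open.
Joint ranges: [-2.87, 2.87], [-0.86, 2.18], [0.17, 2.46], [-1.51, 4.65], [0.06, 2.69], [-2.65, 2.65]. Speed limits (rad/s): [2.57, 2.57, 3.01, 3.14, 3.14, 3.14].

INTERFACE

Orientations are given as [roll, pitch, yaw] about the fixed x, y, z axes, in that order (R = Rz(yaw) Ry(pitch) Rx(roll)).
In Python, from cell import env, eyes, nets gives the robot as it stands. The module is installed in compiled form; this text tells all that it offers.
- The arm moves only by the tool apply_moves, never from a script. Its argument "targets" is a list of rows, each a list of 2 entries, a list of its own where there are three numbers: the shift along the tool's x, y, z in cm, then the turn about the tool's z in rad. A call has 1 to 20 rows; each row is the pose to reach, as a shift and turn from the pose commanded when the call began, along the tool's axes at that moment; what a row does not reach only later rows make up. A row lasts 1/10 s, in which the tool goes at most 50 mm and 8.59 degrees, less where a joint would pass 70% of its speed; a pose out of reach is approached as far as the arm can. A call with a gripper value outside its range is refused whole. "hand" is the closure, from -1 (fully open) to 1 (shut), set as the call begins (left out, the last holds). The fingers move at their own pace and stop on an object; the grip force is fixed at half the most. Time passes only in rows, so rows that repeat a pose let the fingers close. It gives the time, the measured TCP pose, the force, the opening and the grip force at its end, in the units of the state.
- env.get_obs(): the state, without advancing time (a new reading comes with each control period).
- eyes.grab_frame(name): name is "side" or "top" or "wrist"; returns a dict with "img" (480x640x3 uint8, blue, green, red), "intrinsics" (3x3 intrinsics, pixels), "position" and "rotation" of the camera in the world; the wrist camera has in their place "tool_from_camera" (4x4, takes a point from camera to tool coordinates, whose origin is the TCP and whose axes are the flange's). Camera axes: x right, y down, z forward; pixel columns grow to the right and rows downward; lengths in m; the calibration is good to about 2 mm. A picture is of the moment at which its call begins: read the wrist's pose just before it. There is no depth.
- env.sign_off(): hands the job in; it is judged then, once.
Trained networks look in the newest picture that a camera, given by its name, has taken for a name from the list of things; names that differ only in an ending like _2 or _b are one class to them, and where a whole thing is asked for, a point or a joint stands for the part that bears it (a point fixed in the world has none). Each returns a list of dicts, best first, with "confidence" (0 to 1); they miss things now and then, are a little off and sometimes report something else, mostly with a low value. They report only what shows in the picture. A call takes as long as a camera call. They do not tell look-alikes from the thing itself.
- nets.spot_in(camera, query): "extent" ([centre column, centre row, width, height] in pixels, round what is visible of it).
The state is a dict: "time": time; "joint_pos": joint angles; "joint_velocities": joint speeds; "effort": joint torques, N m; "eef_pos": TCP position; "tool_rot": TCP orientation; "force": force on the tool from outside, world axes, zero at the start; "ft_torque": the same for the moment, N m; "finger_gap": opening from 0.0 (shut) to 1.0 (fully open); "gripper_force": force on a finger pad.
Only numpy, scipy, OpenCV 4.12 (cv2) and the standard library are available. Lean on these libraries where they do the work, as an engineer would, in place of code of your own. Each camera call takes 0.05 s, during which the arm holds its last target. There are 200 camera calls.

TASK

Stand the plain tan bushing upright in the V-nest of the bench ratchet clamp and let go of it, then pump the clamp's red trigger (squeeze it to the handle, let it spring back, again) until the jaw comes up and its sprung pad is pushed about half-way in against the bushing, never nearly bottomed, which would crush it. Move the jaw only with the trigger, leave the other things on the cart where they are, and finish while still holding the trigger squeezed, with the bushing clamped.

Things in the scene. Friction and masses are not known exactly. Their poses are not given: they have to be found in the camera images.
- bushing: plain tan bushing, a thick tube with no flange, 36 mm outside diameter, 31 mm high, stands upright; origin: centre of its underside, z up. Grasp it across its diameter from above. (The other tan one, with a flange, is not meant.)
- clamp_frame: ratchet clamp fixed on the worktop by a grey plate 96 x 285 x 12 mm. Origin on the worktop below the trigger's pivot, z up; +y is the way the jaw travels, from handle to nest (plate: y -84 to +200 mm). Black handle at y -38 to -23 mm, top z 127; red trigger in front of it; blue pump housing near y 0, 46 mm wide, up to z 71; blue moving jaw; nest at the +y end. The ratchet drives only to +y.
- nest (a point): clamp frame (0, 148, 20) mm: centre of the bushing's underside when fully home. A level ledge (top z 20, 36 mm wide, y 120 to 191) with an upright V stop behind it, open to -y, each flank 60 degrees from y, up to z 50, only 34 mm wide, so fingers closing along the frame's x pass beside it. Set it 4 to 12 mm short (to -y) to clear the V: the pad then pushes it home.
- handle_top (a point): centre of the top of the black fixed handle (26 mm wide in x, 15 mm in y), at clamp frame (0, -30.5, 127) mm
- squeeze (a point): clamp frame (0, -21, 100) mm, 40 mm above the trigger's pivot: where to centre two fingers that close evenly along the frame's y (handle is fixed, trigger moves). From here the trigger's front face is +35 mm in y at rest and +19 mm fully pulled, the handle's back face -17 mm: open to 76 mm or more to let the trigger spring right back, close to about 38 mm to pull it fully.
- trigger: red upright trigger, 20 mm wide (x), 12 mm thick (y), its top 64 mm from the pivot. Origin at the pivot, clamp frame (0, 0, 60) mm; z runs up along it. At rest it leans 0.2 rad to +y, fully pulled 0.2 rad to -y. Push its +y face towards -y to pull it.
- trigger_angle (a joint): trigger angle, rad: 0 released (a light spring returns it), 0.40 fully pulled, against its stop. Pull at 40 mm above the pivot: about 2 to 4 N for the spring, about 8 N more to drive the jaw, up to 7 N more as the pad is pressed.
- jaw_travel (a joint): travel of the moving jaw, m, 0 to 0.064, starts at 0 to 0.016. A full pull drives it up to 10 mm; the ratchet catches in 4 mm teeth, so a full pump gains about 8 mm, and the first part of a pull may be idle. It stays where left (11 N friction). The pad's face, when out, is at y = 91 mm + this value in the clamp frame; the near side of a bushing fully home is at y 130 mm.
- pad_press (a joint): how far the jaw's round black sprung pad (22 mm across) is pushed into the jaw, m: 0 out, 0.016 bottomed; 0.6 N/mm and 1.2 N preload. Its 16 mm stem shows it: the half next to the jaw is yellow, the half next to the pad red; half-way in is when the yellow has just gone in.
- pad: the black rubber pad, 6 mm thick, axis level at z 35 mm; origin on that axis, 22 mm behind the pad's front face
- jaw: blue moving jaw, 34 mm wide, z 16 to 50 mm, 40 to 66 mm ahead (+y) of its origin, which is the clamp frame's origin shifted along y by joint jaw_travel
- flanged_bushing: tan bushing with a flange, 44 mm across, 28 mm high; bystander
- grease_tin: green tin with a grey lid, 67 mm across, 38 mm high; bystander
- spanner: steel spanner 176 mm long, 10 mm high; bystander
- bolt: tan bolt 56 mm long, lying; bystander
- blue_plug: blue plastic plug 32 mm across, 16 mm high; bystander
There are look-alikes about, which are no part of the job. What is shaped like the bushing but blue is not meant.

How it is judged:
On the way, in this order (a step that is already met when the one before it is completed fails the run):
1. the bushing stands upright on the nest's ledge at the V, let go of (horizontal distance between bushing and nest below 0.016 m and angle between bushing's own z axis and vertical below 0.1 rad and z of bushing in the frame of clamp_frame between 0.017 and 0.025 m and contact force between the fingers and bushing below 0.2 N and value of joint pad_press below 0.002 m and contact force between pad and bushing below 0.3 N), for 0.2 s.
2. the trigger is pulled and the jaw driven forward until its pad touches the bushing (contact force between pad and bushing above 0.8 N and value of joint jaw_travel above 0.02 m and value of joint trigger_angle above 0.05 rad), for 0.05 s.
At the end, for the whole second after the job is handed in: The bushing stands upright (within 0.1 rad) on the ledge within 7 mm of its home in the V; the pad is pushed in 4 to 12 mm and presses the bushing with over 2.5 N; the fingers press the trigger with over 1.5 N, hold it at over 0.06 rad, and do not touch the bushing (horizontal distance between bushing and nest below 0.007 m and angle between bushing's own z axis and vertical below 0.1 rad and z of bushing in the frame of clamp_frame between 0.017 and 0.025 m and value of joint pad_press between 0.004 and 0.012 m and contact force between pad and bushing above 2.5 N and contact force between the fingers and trigger above 1.5 N and value of joint trigger_angle above 0.06 rad and contact force between the fingers and bushing below 0.3 N); the arm keeps its last pose, push and grip.
It fails at once if the pad is pushed in more than 14 mm (bushing crushed) (value of joint pad_press above 0.014 m).
It fails at once if the jaw or pad is pushed by the robot's fingers instead of the trigger (contact force between the fingers and jaw above 5 N).
It fails at once if another thing on the cart is disturbed (moved over 40 mm) (distance of any of flanged_bushing, grease_tin, spanner, bolt, blue_plug from where it was at the start of the episode above 0.04 m).
It also fails if it takes over 72 s, if anything falls off the work surface, if the arm or the gripper's body presses on something with over 40 N, if the wrist force passes 120 N, or if a joint passes its speed limit or range.

## Working session

There is one attempt and no reset: what is moved stays moved. The work goes in short steps, Python scripts to look and compute and a tool call to move; the robot and the scene stay as the last step left them, time stands still between calls to the robot, and variables do not carry over. Pictures are saved under pics/ and viewed, at most 10 in all, crops included, and the job is handed in when it is done.

Besides the shell and the picture viewer there is one more tool, called after ">>>" by a JSON object that holds its "op" and its "data". apply_moves: Moves the arm, as the interface text tells. Its arguments: {"type":"object","properties":{"targets":{"type":"array","items":{"type":"array"}},"hand":{"type":"number"}},"required":["targets"]}

```bash
mkdir -p pics
cat > h.py <<'E'
import numpy as np, cv2
from scipy.spatial.transform import Rotation as R
from cell import env, eyes, nets
def cam(name):
    s=env.get_obs(); f=eyes.grab_frame(name); K=np.array(f["intrinsics"])
    if name=="wrist":
        T=np.eye(4); T[:3,:3]=R.from_euler('xyz',s["tool_rot"]).as_matrix(); T[:3,3]=s["eef_pos"]
        M=T@np.array(f["tool_from_camera"]); p,r=M[:3,3],M[:3,:3]
    else: p,r=np.array(f["position"]),np.array(f["rotation"])
    return f["img"],K,p,r
def plane(c,u,v,z):
    _,K,p,r=c; d=r@np.linalg.solve(K,[u,v,1]); return p+d*(z-p[2])/d[2]
def proj(c,X):
    _,K,p,r=c; q=K@(r.T@(np.asarray(X)-p)); return q[:2]/q[2]
def tri(obs):
    A=np.zeros((3,3));b=np.zeros(3)
    for c,u,v in obs:
        _,K,p,r=c; d=r@np.linalg.solve(K,[u,v,1]); d/=np.linalg.norm(d); P=np.eye(3)-np.outer(d,d); A+=P;b+=P@p
    return np.linalg.solve(A,b)
E
python3 - <<'E'
from h import *
np.set_printoptions(precision=3,suppress=True)
o=env.get_obs(); print({k:np.round(v,3) for k,v in o.items()})
for n in ["side","top"]:
    c=cam(n); cv2.imwrite(f"pics/{n}0.png",c[0]); print(n,c[2],c[1][0,0])
    for q in ["bushing","flanged_bushing","clamp_frame","trigger","handle_top","jaw","pad","blue_plug"]:
        print(q,[(round(d["confidence"],2),np.round(d["extent"]).tolist()) for d in nets.spot_in(n,q)[:3]])
E
```

```text
{'time': np.float64(0.0), 'joint_pos': array([-1.203,  0.092,  1.232, -0.   ,  1.82 , -0.057]), 'joint_velocities': array([ 0.   ,  0.   ,  0.001, -0.001,  0.001,  0.001]), 'effort': array([ -0.001, -44.646, -40.644,   0.07 ,   0.03 ,  -0.   ]), 'eef_pos': array([ 0.247, -0.547,  0.301]), 'tool_rot': array([-3.14 , -0.   ,  0.425]), 'force': array([ 0.141, -0.608, -0.553]), 'ft_torque': array([-0.01 , -0.032,  0.072]), 'gripper_force': np.float64(0.0), 'finger_gap': np.float64(1.002)}
side [ 0.128 -1.275  0.548] 619.1400145056452
bushing [(0.73, [263.0, 313.0, 20.0, 20.0]), (0.7, [297.0, 297.0, 14.0, 20.0])]
flanged_bushing [(0.75, [330.0, 353.0, 28.0, 23.0])]
clamp_frame [(0.96, [276.0, 258.0, 90.0, 64.0])]
trigger [(0.69, [280.0, 241.0, 10.0, 34.0])]
handle_top [(0.58, [277.0, 259.0, 96.0, 68.0])]
jaw [(0.72, [282.0, 264.0, 51.0, 36.0]), (0.28, [378.0, 293.0, 46.0, 33.0])]
pad []
blue_plug [(0.79, [392.0, 357.0, 20.0, 12.0])]
top [ 0.449 -0.091  1.187] 472.17327411061797
bushing [(0.59, [344.0, 278.0, 10.0, 18.0]), (0.56, [281.0, 271.0, 69.0, 31.0]), (0.54, [366.0, 310.0, 14.0, 16.0])]
flanged_bushing [(0.76, [445.0, 288.0, 17.0, 15.0]), (0.67, [415.0, 236.0, 16.0, 15.0])]
clamp_frame [(0.95, [265.0, 277.0, 117.0, 71.0])]
trigger []
handle_top [(0.98, [262.0, 277.0, 117.0, 70.0])]
jaw []
pad [(0.36, [249.0, 279.0, 10.0, 6.0])]
blue_plug []
```

Run:
```python
import cv2,numpy as np
a=cv2.imread("pics/side0.png")[200:400,180:480]; b=cv2.imread("pics/top0.png")[190:390,180:480]
cv2.imwrite("pics/s0.png",cv2.resize(a,(800,533),interpolation=cv2.INTER_CUBIC)); cv2.imwrite("pics/t0.png",cv2.resize(b,(800,533),interpolation=cv2.INTER_CUBIC))
```

```text
(no output)
```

View pics/s0.png

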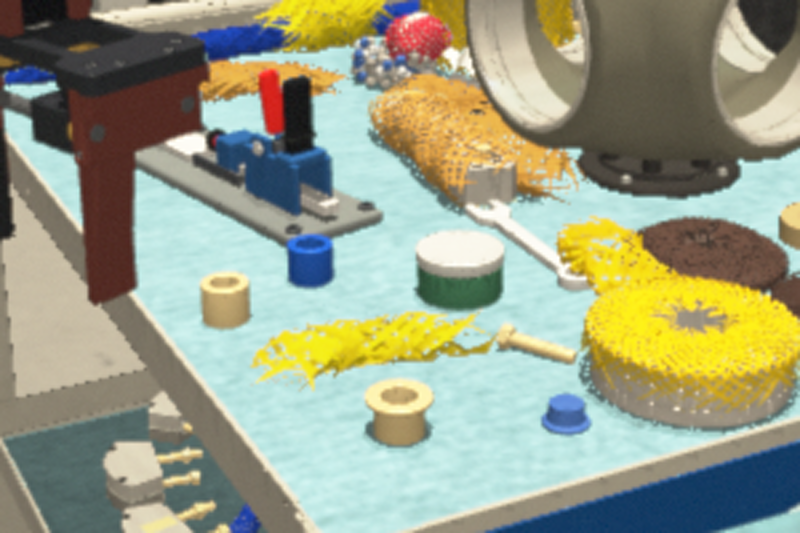

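View pics/t0.png

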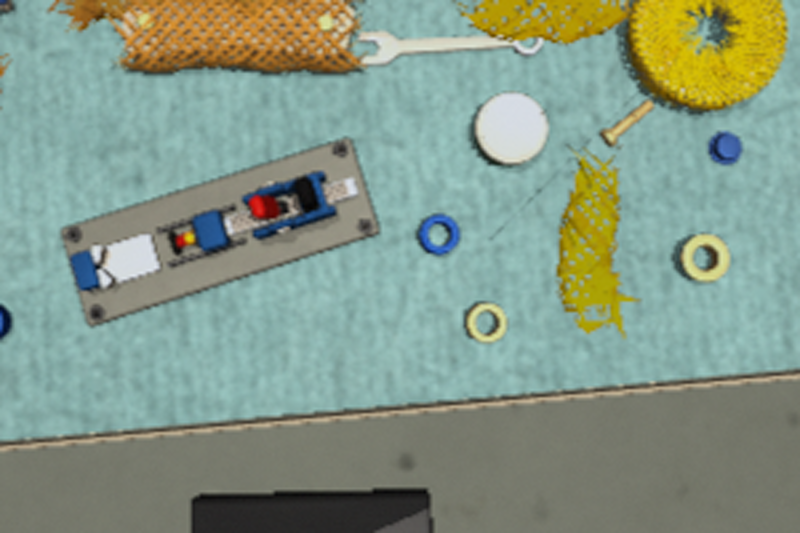

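Candidates for the bushing are tan plain at side (263,313) / top (362,311), blue tube at side (297,297) / top (344,278), and tan flanged at side (330,353) / top (445,287). The first fits: it is tan and has no flange. The clamp lies with its nest to the left in the top view (about 215,290) and its handle to the right (about 295,262).

Run:
```python
from h import *
np.set_printoptions(precision=4,suppress=True)
t=cam("top"); s=cam("side")
f=lambda p:(180+p[0]*.375,190+p[1]*.375)
C=[plane(t,*f(p),.012)[:2] for p in [(350,138),(380,233),(92,325),(63,230)]]
for c in C: print(c)
C=np.array(C); d=(C[2]+C[3]-C[0]-C[1])/2; print("len",np.linalg.norm(d),"wid",np.linalg.norm(C[0]-C[1]),np.linalg.norm(C[2]-C[3]),"yaw of +y",np.arctan2(d[1],d[0]),"centre",C.mean(0))
yx=d/np.linalg.norm(d); print("origin",C.mean(0)-yx*.058)
b=nets.spot_in("side","bushing"); 
print("b top plane z=.031",plane(t,*f((486,322)),.031))
print("b tri", tri([(t,*f((486,322))),(s,180+225*.375,200+281*.375)]))
```

```text
Traceback (most recent call last):
  File "h.py", line 12, in plane
    _,K,p,r=c; d=r@np.linalg.solve(K,[u,v,1]); return p+d*(z-p[2])/d[2]
                                                                   ~^^^
IndexError: invalid index to scalar variable.
```

Run:
```python
from h import *
f=eyes.grab_frame("top"); print(f["rotation"], f["intrinsics"])
f=eyes.grab_frame("wrist"); print(f["tool_from_camera"])
```

```text
[-3.01138262 -0.01071998 -1.59559612] [[472.17327411   0.         323.06807721]
 [  0.         472.17327411 242.77950104]
 [  0.           0.           1.        ]]
[[ 2.15276668e-04 -9.69922207e-01 -2.43415007e-01  6.56053472e-02]
 [ 9.99999674e-01  3.98278605e-04 -7.02597048e-04 -5.03946441e-04]
 [ 7.78411469e-04 -2.43414777e-01  9.69921977e-01 -8.14062244e-02]
 [ 0.00000000e+00  0.00000000e+00  0.00000000e+00  1.00000000e+00]]
```

Rotation is given as roll, pitch, yaw.

```bash
sed -i "s/np.array(f\[\"rotation\"\])/R.from_euler('xyz',f[\"rotation\"]).as_matrix()/" h.py
python3 - <<'E'
from h import *
np.set_printoptions(precision=4,suppress=True)
t=cam("top"); s=cam("side")
f=lambda p:(180+p[0]*.375,190+p[1]*.375)
C=[plane(t,*f(p),.012)[:2] for p in [(350,138),(380,233),(92,325),(63,230)]]
for c in C: print(c)
C=np.array(C); d=(C[2]+C[3]-C[0]-C[1])/2; print("len",np.linalg.norm(d),"wid",np.linalg.norm(C[0]-C[1]),np.linalg.norm(C[2]-C[3]),"yaw of +y",np.arctan2(d[1],d[0]),"centre",C.mean(0))
yx=d/np.linalg.norm(d); print("origin",C.mean(0)-yx*.058)
print("b top plane z=.031",plane(t,*f((486,322)),.031))
print("b tri", tri([(t,*f((486,322))),(s,180+225*.375,200+281*.375)]))
E
```

```text
[ 0.6062 -0.0776]
[ 0.5162 -0.1036]
[0.438  0.1637]
[0.5261 0.191 ]
len 0.2793469403896088 wid 0.09363662269568877 0.09225216344273242 yaw of +y 1.857947758653862 centre [0.5216 0.0434]
origin [ 0.5381 -0.0122]
b top plane z=.031 [ 0.432  -0.1977  0.031 ]
b tri [ 0.4332 -0.1983  0.0291]
```

```bash
cat >> h.py <<'E'
def shift(pos,yaw):
    s=env.get_obs(); T=R.from_euler('xyz',s["tool_rot"]).as_matrix()
    d=T.T@(np.asarray(pos)-s["eef_pos"])*100
    a=-(yaw-s["tool_rot"][2]); a=(a+np.pi)%(2*np.pi)-np.pi
    print("shift cm",np.round(d,2),"turn",round(a,3),"pose",np.round(s["eef_pos"],4),np.round(s["tool_rot"],3),"t",s["time"])
E
python3 -c "
from h import *
shift([.44,-.17,.28],1.858)"
```

```text
shift cm [ 33.08 -26.38   2.26] turn -1.433 pose [ 0.2473 -0.5467  0.3027] [3.142 0.    0.425] t 1.2
```

>>> {"op": "apply_moves", "data": {"targets": [[[3, -2.4, 0.2], -0.13], [[6, -4.8, 0.4], -0.26], [[9, -7.2, 0.6], -0.39], [[12, -9.6, 0.8], -0.52], [[15, -12, 1.0], -0.65], [[18, -14.4, 1.2], -0.78], [[21, -16.8, 1.4], -0.91], [[24, -19.2, 1.6], -1.04], [[27, -21.6, 1.8], -1.17], [[30, -24, 2.0], -1.3], [[33, -26.4, 2.2], -1.43], [[33, -26.4, 2.2], -1.43], [[33, -26.4, 2.2], -1.43], [[33, -26.4, 2.2], -1.43]], "hand": -0.36}}

```text
time: 2.6
eef_pos: [0.4389, -0.1708, 0.2808]
tool_rot: [-3.141, 0.0, 1.853]
force: [-0.0, -0.0, 1.3]
finger_gap: 0.679
gripper_force: 0.0
```

Run:
```python
from h import *
shift([.44,-.17,.28],1.858)
c=cam("wrist"); cv2.imwrite("pics/w1.png",c[0]); np.savez("w1.npz",K=c[1],p=c[2],r=c[3]); print(c[1][0,0])
for q in ["bushing","flanged_bushing","clamp_frame","trigger"]:
    print(q,[(round(d["confidence"],2),np.round(d["extent"]).tolist()) for d in nets.spot_in("wrist",q)[:3]])
print(proj(c,[.432,-.198,.031]))
```

```text
shift cm [0.05 0.13 0.08] turn -0.005 pose [ 0.4389 -0.1708  0.2808] [-3.141  0.     1.853] t 2.6
366.1886811890644
bushing [(0.6, [402.0, 232.0, 42.0, 46.0]), (0.58, [310.0, 246.0, 37.0, 42.0])]
flanged_bushing [(0.62, [310.0, 417.0, 25.0, 14.0])]
clamp_frame [(0.91, [499.0, 90.0, 151.0, 179.0])]
trigger [(0.69, [533.0, 56.0, 84.0, 69.0]), (0.33, [309.0, 248.0, 39.0, 41.0])]
[310.7073751  251.26276656]
```

View pics/w1.png

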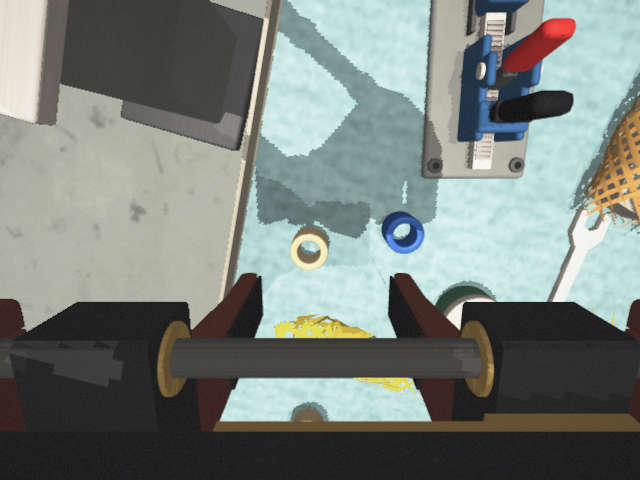

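The plain tan tube at (310,248) shows no flange, so it is the one. The blue tube is at (403,232), and the flanged one is half hidden at (308,412). The clamp is top right, its plate corners at (422,177) and (523,178).

Run:
```python
from h import *
np.set_printoptions(precision=4,suppress=True)
t=cam("top"); s=cam("side"); z=np.load("w1.npz"); w=(cv2.imread("pics/w1.png"),z["K"],z["p"],z["r"])
def ring(c,box):
    x0,y0,x1,y1=box; m=cv2.inRange(cv2.cvtColor(c[0][y0:y1,x0:x1],cv2.COLOR_BGR2HSV),(12,40,90),(30,180,255))
    ct=max(cv2.findContours(m,cv2.RETR_EXTERNAL,cv2.CHAIN_APPROX_NONE)[0],key=cv2.contourArea); r=cv2.boundingRect(ct); e=cv2.fitEllipse(ct)
    print(r,e); return np.array(e[0])+[x0,y0]
a=ring(w,(280,215,340,280)); b=ring(t,(345,290,385,330))
print(a,plane(w,*a,.029),b,plane(t,*b,.029)); 
print(tri([(w,*a),(t,*b),(s,264.4,305.4)]), tri([(w,*a),(t,*b)]))
p=np.array([.432,-.198,.084]); shift(p,1.858)
```

```text
(10, 13, 38, 42) ((28.899850845336914, 33.649078369140625), (37.13455581665039, 41.98878860473633), 11.678976058959961)
(0, 0, 40, 40) ((20.211063385009766, 20.495370864868164), (41.63402557373047, 45.65731430053711), 42.108341217041016)
[308.8999 248.6491] [ 0.4298 -0.1966  0.029 ] [365.2111 310.4954] [ 0.4324 -0.2052  0.029 ]
[ 0.432  -0.201   0.0294] [ 0.4314 -0.2103 -0.0222]
shift cm [-2.43 -1.43 19.67] turn -0.005 pose [ 0.4389 -0.1707  0.2807] [3.142 0.    1.853] t 2.95
```

>>> {"op": "apply_moves", "data": {"targets": [[[-0.8, -0.4, 4], 0], [[-1.6, -0.9, 8], 0], [[-2.4, -1.3, 12], 0], [[-2.4, -1.3, 12], 0], [[-2.4, -1.3, 12], 0]]}}

```text
time: 3.45
eef_pos: [0.4332, -0.1968, 0.1611]
tool_rot: [-3.141, -0.001, 1.854]
force: [-0.2, -0.2, 1.0]
finger_gap: 0.677
gripper_force: 0.0
```

Run:
```python
from h import *
shift([.431,-.198,.084],1.858)
c=cam("wrist"); cv2.imwrite("pics/w2.png",c[0]); np.savez("w2.npz",K=c[1],p=c[2],r=c[3])
print([(round(d["confidence"],2),np.round(d["extent"]).tolist()) for d in nets.spot_in("wrist","bushing")[:3]])
print(proj(c,[.431,-.198,.031]),proj(c,[.431,-.198,.0]))
```

```text
shift cm [-0.06 -0.24  7.71] turn -0.004 pose [ 0.4332 -0.1968  0.1611] [-3.141e+00 -1.000e-03  1.854e+00] t 3.45
[(0.62, [463.0, 238.0, 76.0, 66.0]), (0.55, [323.0, 262.0, 60.0, 65.0])]
[322.0735553  266.07240545] [322.49744213 252.4517243 ]
```

View pics/w2.png

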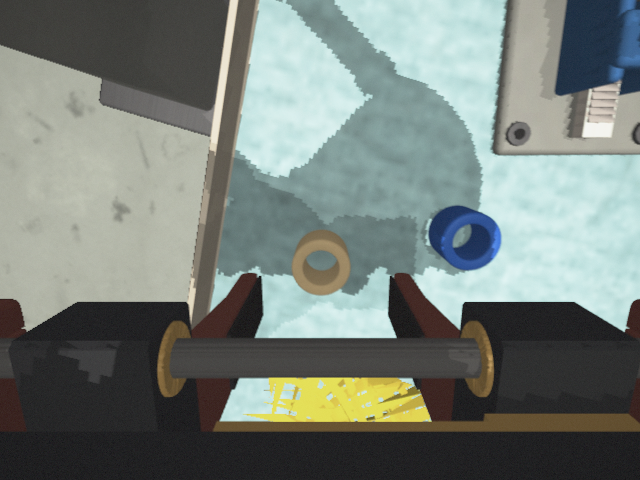

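The bushing's top ring is centred at about (321,266), within 1 px of the prediction. I'm going down to grasp it.

>>> {"op": "apply_moves", "data": {"targets": [[[-0.1, -0.2, 3], 0], [[-0.1, -0.2, 5.5], 0], [[-0.1, -0.2, 7.6], 0], [[-0.1, -0.2, 7.6], 0], [[-0.1, -0.2, 7.6], 0], [[-0.1, -0.2, 7.6], 0]]}}

```text
time: 4.15
eef_pos: [0.433, -0.1988, 0.0874]
tool_rot: [3.139, 0.003, 1.855]
force: [0.6, -0.4, -0.2]
finger_gap: 0.682
gripper_force: 0.0
```

>>> {"op": "apply_moves", "data": {"targets": [[[0, 0, 0], 0], [[0, 0, 0], 0], [[0, 0, 0], 0], [[0, 0, 0], 0], [[0, 0, 0], 0], [[0, 0, 0], 0], [[0, 0, 0], 0], [[0, 0, 0], 0]], "hand": 1}}

```text
time: 4.95
eef_pos: [0.4318, -0.1985, 0.085]
tool_rot: [3.141, 0.0, 1.855]
force: [-2.7, -0.0, 5.4]
finger_gap: 0.403
gripper_force: 30.0
```

```bash
python3 -c "
from h import *
shift([.510,.084,.28],1.858)"
```

```text
shift cm [ 24.92  15.42 -19.5 ] turn -0.003 pose [ 0.4318 -0.1985  0.085 ] [3.141 0.    1.855] t 4.95
```

>>> {"op": "apply_moves", "data": {"targets": [[[0, 0, -3], 0], [[0, 0, -7], 0], [[0, 0, -11], 0], [[2, 1, -15], 0], [[5, 3, -18], 0], [[8, 5, -19.5], 0], [[11, 7, -19.5], 0], [[14, 9, -19.5], 0], [[17, 11, -19.5], 0], [[20, 13, -19.5], 0], [[23, 14.5, -19.5], 0], [[25, 15.4, -19.5], 0], [[25, 15.4, -19.5], 0], [[25, 15.4, -19.5], 0], [[25, 15.4, -19.5], 0]]}}

```text
time: 6.45
eef_pos: [0.5095, 0.084, 0.2791]
tool_rot: [-3.141, 0.0, 1.854]
force: [0.5, -0.3, -1.7]
finger_gap: 0.399
gripper_force: 30.0
```

Run:
```python
from h import *
shift([.510,.084,.28],1.858)
c=cam("wrist"); cv2.imwrite("pics/w3.png",c[0]); np.savez("w3.npz",K=c[1],p=c[2],r=c[3])
O=np.array([.5381,-.0122,0]); a=.287; ex=np.array([np.cos(a),np.sin(a),0]); ey=np.array([-np.sin(a),np.cos(a),0])
for x,y,z in [(-48,200,12),(48,200,12),(48,-84,12),(-48,-84,12),(0,148,20),(0,191,50),(0,-30,127)]: print((x,y,z),np.round(proj(c,O+ex*x/1e3+ey*y/1e3+[0,0,z/1e3]),1))
```

```text
shift cm [-0.01  0.05 -0.09] turn -0.004 pose [0.5095 0.084  0.2791] [-3.141  0.     1.854] t 6.45
(-48, 200, 12) [272.7 114. ]
(48, 200, 12) [379.2 113.5]
(48, -84, 12) [370.8 388.9]
(-48, -84, 12) [282.7 389.1]
(0, 148, 20) [326.1 172.9]
(0, 191, 50) [326.  120.8]
(0, -30, 127) [327.  422.5]
```

View pics/w3.png

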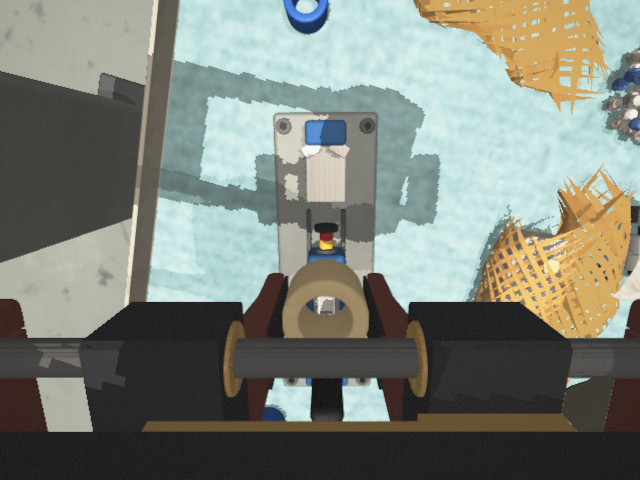

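The view from above matches the model. The plate's far edge is at row ~113 (columns 275–378), the ledge is at columns 306–346 and rows ~155–203, the V is at row ~150, and the pad is at (325,228) with its red and yellow stem below it.

Run:
```python
from h import *
z=np.load("w3.npz"); c=(cv2.imread("pics/w3.png"),z["K"],z["p"],z["r"])
O=np.array([.5381,-.0122,0]); a=.287; ex=np.array([np.cos(a),np.sin(a),0]); ey=np.array([-np.sin(a),np.cos(a),0])
P=lambda x,y,z:np.round(proj(c,O+ex*x/1e3+ey*y/1e3+[0,0,z/1e3]),1)
for q in [(0,120,20),(-18,125,20),(18,125,20),(0,200,12),(0,191,50),(0,91,35),(0,107,35)]: print(q,P(*q))
g=c[0].astype(int).sum(2)//3
print(g[104:122,300].tolist()); print(g[196:212,318].tolist()); print(g[190,300:352].tolist()); print(g[212:262,325].tolist())
print(g[112:132,326].tolist())
shift(O+ey*.141+[0,0,.135],1.856)
```

```text
(0, 120, 20) [326.2 203.4]
(-18, 125, 20) [306.8 198.1]
(18, 125, 20) [345.5 198. ]
(0, 200, 12) [325.9 113.8]
(0, 191, 50) [326.  120.8]
(0, 91, 35) [326.3 237.3]
(0, 107, 35) [326.3 220.1]
[147, 147, 145, 177, 226, 225, 224, 215, 155, 148, 169, 187, 205, 208, 209, 207, 209, 209]
[198, 198, 197, 198, 195, 167, 90, 96, 96, 95, 96, 96, 95, 96, 95, 96]
[122, 122, 123, 122, 120, 121, 144, 187, 200, 198, 196, 194, 196, 197, 194, 195, 201, 201, 198, 198, 202, 204, 203, 200, 199, 199, 201, 204, 202, 198, 202, 205, 203, 205, 200, 199, 202, 206, 204, 202, 203, 206, 206, 204, 186, 139, 122, 123, 123, 123, 123, 125]
[98, 98, 97, 100, 97, 97, 97, 95, 96, 96, 78, 30, 29, 30, 35, 39, 35, 37, 37, 39, 38, 54, 72, 68, 65, 68, 67, 68, 76, 106, 125, 157, 195, 196, 196, 195, 187, 116, 76, 119, 115, 109, 69, 74, 92, 102, 111, 108, 99, 101]
[113, 114, 140, 166, 206, 207, 191, 118, 79, 81, 87, 92, 93, 94, 94, 92, 94, 94, 95, 91]
shift cm [ 4.08  0.02 14.43] turn -0.002 pose [0.5095 0.0838 0.2794] [-3.141  0.     1.854] t 6.5
```

>>> {"op": "apply_moves", "data": {"targets": [[[2, 0, 4], 0], [[4.2, 0, 8], 0], [[4.2, 0, 12], 0], [[4.2, 0, 14.4], 0], [[4.2, 0, 14.4], 0], [[4.2, 0, 14.4], 0], [[4.2, 0, 14.4], 0], [[4.2, 0, 14.4], 0]]}}

```text
time: 7.3
eef_pos: [0.4989, 0.1249, 0.1381]
tool_rot: [3.138, 0.0, 1.854]
force: [0.1, 1.1, -1.3]
finger_gap: 0.397
gripper_force: 30.0
```

```bash
cat >> h.py <<'E'
yaw=.286; ex=np.array([np.cos(yaw),np.sin(yaw),0]); ey=np.array([-np.sin(yaw),np.cos(yaw),0])
O=np.array([.5381,-.0122,0])+ey*.0018-ex*.0004
def W(x,y,z): return O+ex*x/1e3+ey*y/1e3+np.array([0,0,z/1e3])
E
python3 - <<'E'
from h import *
shift(W(0,141,105),1.856)
E
```

```text
shift cm [ 0.02 -0.16  3.31] turn -0.002 pose [0.4989 0.1249 0.1381] [3.138 0.    1.854] t 7.3
```

>>> {"op": "apply_moves", "data": {"targets": [[[0, 0, 0], 0], [[0, 0, 0], 0], [[0, 0, 0], 0]]}}

```text
time: 7.6
eef_pos: [0.4979, 0.1251, 0.136]
tool_rot: [3.141, 0.0, 1.855]
force: [0.1, -1.0, -1.7]
finger_gap: 0.398
gripper_force: 30.0
```

Run:
```python
from h import *
shift(W(0,141,105),1.856)
```

```text
shift cm [-0.03 -0.06  3.1 ] turn -0.001 pose [0.4979 0.1251 0.136 ] [3.141 0.    1.855] t 7.6
```

>>> {"op": "apply_moves", "data": {"targets": [[[0, 0, 1], 0], [[0, 0, 2], 0], [[0, 0, 2.6], 0], [[0, 0, 2.9], 0], [[0, 0, 2.9], 0], [[0, 0, 2.9], 0], [[0, 0, 2.9], 0], [[0, 0, 2.9], 0]]}}

```text
time: 8.4
eef_pos: [0.498, 0.1251, 0.1069]
tool_rot: [3.141, 0.0, 1.855]
force: [0.1, -0.5, -1.1]
finger_gap: 0.401
gripper_force: 30.0
```

>>> {"op": "apply_moves", "data": {"targets": [[[0, 0, 0.1], 0], [[0, 0, 0.2], 0], [[0, 0, 0.2], 0], [[0, 0, 0.2], 0], [[0, 0, 0.2], 0]]}}

```text
time: 8.9
eef_pos: [0.4979, 0.1251, 0.105]
tool_rot: [3.141, 0.0, 1.855]
force: [-1.8, 0.3, 3.2]
finger_gap: 0.398
gripper_force: 30.0
```

It has touched the ledge (force up about 4 N at z 0.105), so I'm releasing.

>>> {"op": "apply_moves", "data": {"targets": [[[0, 0, 0], 0], [[0, 0, 0], 0], [[0, 0, 0], 0], [[0, 0, 0], 0], [[0, 0, 0], 0], [[0, 0, 0], 0], [[0, 0, 0], 0], [[0, 0, -1], 0], [[0, 0, -3], 0], [[0, 0, -6], 0], [[0, 0, -10], 0], [[0, 0, -14], 0], [[0, 0, -17], 0], [[0, 0, -17], 0], [[0, 0, -17], 0], [[0, 0, -17], 0]], "hand": -0.36}}

```text
time: 10.5
eef_pos: [0.4974, 0.125, 0.2732]
tool_rot: [-3.139, -0.0, 1.855]
force: [-0.0, 0.2, 0.3]
finger_gap: 0.678
gripper_force: 0.0
```

Run:
```python
from h import *
c=cam("wrist"); cv2.imwrite("pics/w4.png",c[0]); np.savez("w4.npz",K=c[1],p=c[2],r=c[3])
for q in [(0,148,20),(0,148,51),(0,141,51),(0,120,20)]: print(q,proj(c,W(*q)))
s=cam("side"); cv2.imwrite("pics/s4.png",s[0])
a=s[0][200:320,210:370]; b=c[0][120:480,200:440]
cv2.imwrite("pics/v4.png",np.hstack([cv2.resize(a,(480,360),interpolation=2),b[:, :240]]))
shift(W(0,-21,161),.286)
```

```text
(0, 148, 20) [326.33154113 218.39030213]
(0, 148, 51) [326.34067326 224.85890758]
(0, 141, 51) [326.34883889 232.96329479]
(0, 120, 20) [326.36106236 247.63931711]
shift cm [-16.24   0.07  11.17] turn 1.569 pose [0.4973 0.125  0.2728] [-3.138 -0.     1.855] t 10.6
```

View pics/v4.png

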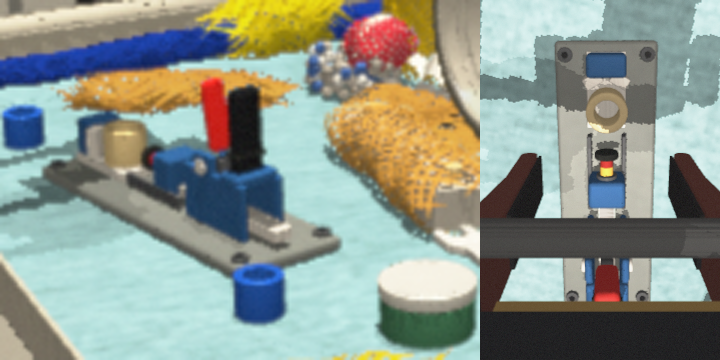

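The bushing stands upright on the ledge. Its top ring is at wrist (327,229), which puts it about 4 mm short of home. Now to the trigger.

>>> {"op": "apply_moves", "data": {"targets": [[[-1, 0, 0], 0.13], [[-3, 0, 0], 0.26], [[-5, 0, 0], 0.39], [[-7, 0, 0], 0.52], [[-9, 0, 0], 0.65], [[-11, 0, 0], 0.78], [[-13, 0, 0], 0.91], [[-15, 0, 0], 1.04], [[-16.2, 0, 0], 1.17], [[-16.2, 0, 0], 1.3], [[-16.2, 0, 0], 1.43], [[-16.2, 0, 0], 1.57], [[-16.2, 0, 0], 1.57], [[-16.2, 0, 0], 1.57], [[-16.2, 0, 0], 1.57], [[-16.2, 0, 0], 1.57]], "hand": -1}}

```text
time: 12.2
eef_pos: [0.5431, -0.0304, 0.2744]
tool_rot: [-3.141, 0.0, 0.287]
force: [0.0, 0.0, 0.2]
finger_gap: 1.0
gripper_force: 0.0
```

Run:
```python
from h import *
shift(W(0,-21,161),.286)
c=cam("wrist"); cv2.imwrite("pics/w5.png",c[0]); np.savez("w5.npz",K=c[1],p=c[2],r=c[3])
for q in [(0,-30.5,127),(0,-23,127),(0,148,51),(0,107,46)]: print(q,proj(c,W(*q)))
```

```text
shift cm [-0.    0.04 11.34] turn 0.001 pose [ 0.5431 -0.0304  0.2744] [-3.141  0.     0.287] t 12.2
(0, -30.5, 127) [341.26560279 255.39217584]
(0, -23, 127) [329.72003856 255.38097094]
(0, 148, 51) [127.8141733  230.54237518]
(0, 107, 46) [178.2596308  229.37031323]
```

View pics/w5.png

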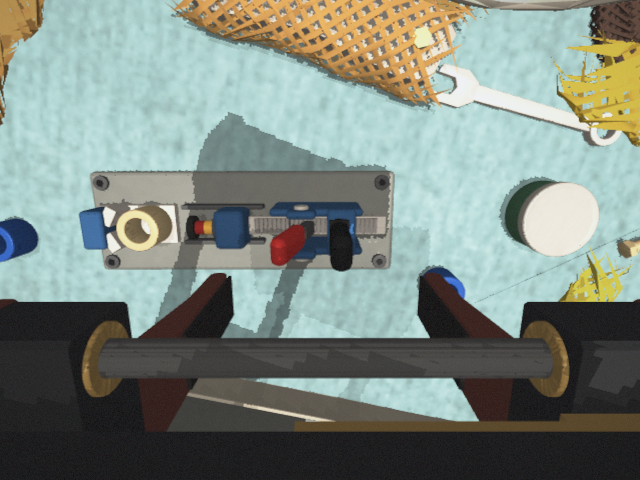

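The handle top is at (341,258), which matches the prediction. The red trigger's top is at (283,250), the pad front is at column ~187 (travel about 9 mm), and the bushing's top ring is at about (140,229). I'm descending over the trigger.

>>> {"op": "apply_moves", "data": {"targets": [[[0, 0, 3], 0], [[0, 0, 6], 0], [[0, 0, 9], 0], [[0, 0, 11.3], 0], [[0, 0, 11.3], 0], [[0, 0, 11.3], 0], [[0, 0, 11.3], 0], [[0, 0, 11.3], 0]]}}

```text
time: 13.05
eef_pos: [0.5439, -0.0305, 0.1637]
tool_rot: [3.14, -0.003, 0.285]
force: [-0.4, -0.5, 0.2]
finger_gap: 1.001
gripper_force: 0.0
```

```bash
cat > look.py <<'E'
import sys; from h import *
shift(W(0,-21,161),.286)
c=cam("wrist"); n=sys.argv[1]; cv2.imwrite(f"pics/{n}.png",c[0]); np.savez(f"{n}.npz",K=c[1],p=c[2],r=c[3])
for y in (100,110,120,130): print(y,np.round(proj(c,W(0,y,46))),end=" ")
row=int(proj(c,W(0,110,44))[1])
for q in ["jaw","pad","bushing"]: print(q,[(round(d["confidence"],2),np.round(d["extent"]).tolist()) for d in nets.spot_in("wrist",q)[:2]])
h=cv2.cvtColor(c[0],cv2.COLOR_BGR2HSV)[:, :330]
for nm,lo,hi in [("yel",(20,150,120),(34,255,255)),("blue",(100,120,60),(125,255,255)),("red",(0,170,80),(8,255,255))]:
    m=cv2.inRange(h,lo,hi); k,_,st,ce=cv2.connectedComponentsWithStats(m); print(nm,[st[i].tolist() for i in range(1,k) if st[i][4]>25 and st[i][1]<300])
E
python3 look.py w6
```

```text
shift cm [-0.08  0.    0.27] turn -0.001 pose [ 0.5439 -0.0305  0.1637] [ 3.14e+00 -3.00e-03  2.85e-01] t 13.05
100 [114. 272.] 110 [ 97. 272.] 120 [ 79. 272.] 130 [ 62. 272.] jaw [(0.72, [56.0, 266.0, 94.0, 66.0]), (0.7, [266.0, 269.0, 300.0, 67.0])]
pad [(0.82, [135.0, 266.0, 40.0, 31.0]), (0.56, [267.0, 301.0, 85.0, 82.0])]
bushing [(0.59, [56.0, 266.0, 97.0, 68.0]), (0.58, [497.0, 323.0, 14.0, 9.0])]
yel []
blue [[238, 227, 92, 93, 3705], [155, 235, 58, 64, 2973], [0, 267, 5, 8, 33], [251, 276, 13, 12, 45]]
red [[128, 257, 16, 19, 235], [226, 270, 65, 68, 2767]]
```

View pics/w6.png

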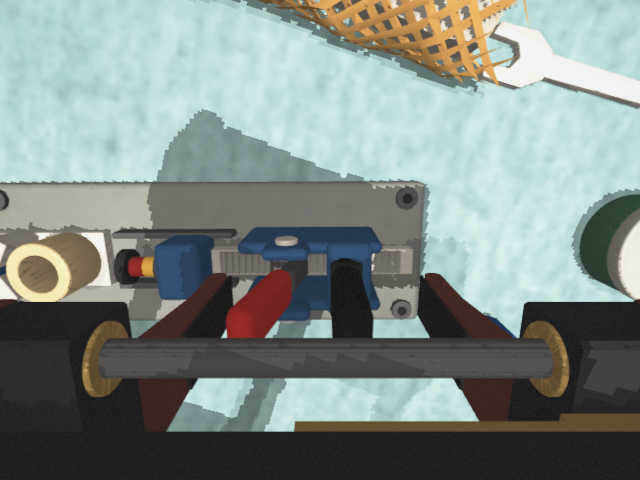

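The fingers straddle the handle (350,290) and trigger (260,305), and the pad and stem show well at (127,266) and (140,266). First pump.

>>> {"op": "apply_moves", "data": {"targets": [[[0, 0, 0.1], 0], [[0, 0, 0.1], 0], [[0, 0, 0.1], 0], [[0, 0, 0.1], 0], [[0, 0, 0.1], 0], [[0, 0, 0.1], 0], [[0, 0, 0.1], 0], [[0, 0, 0.1], 0], [[0, 0, 0.1], 0], [[0, 0, 0.1], 0]], "hand": 0.14}}

```text
time: 14.25
eef_pos: [0.543, -0.0293, 0.1613]
tool_rot: [-3.139, -0.001, 0.286]
force: [-2.1, 4.8, 5.4]
finger_gap: 0.442
gripper_force: 31.6
```

```bash
python3 look.py w7
```

```text
shift cm [-0.03  0.14  0.03] turn -0.0 pose [ 0.543  -0.0293  0.1613] [-3.139e+00 -1.000e-03  2.860e-01] t 14.25
100 [115. 271.] 110 [ 98. 271.] 120 [ 80. 271.] 130 [ 63. 271.] jaw [(0.74, [257.0, 268.0, 303.0, 68.0])]
pad [(0.67, [126.0, 268.0, 40.0, 33.0])]
bushing [(0.62, [57.0, 267.0, 99.0, 71.0])]
yel []
blue [[241, 227, 89, 34, 2214], [146, 235, 63, 64, 3362], [0, 266, 6, 9, 39], [244, 276, 18, 30, 95], [306, 276, 24, 34, 575]]
red [[119, 256, 16, 20, 257], [283, 270, 39, 68, 1921]]
```

>>> {"op": "apply_moves", "data": {"targets": [[[0, 0, 0], 0], [[0, 0, 0], 0], [[0, 0, 0], 0], [[0, 0, 0], 0], [[0, 0, 0], 0], [[0, 0, 0], 0], [[0, 0, 0], 0], [[0, 0, 0], 0]], "hand": -0.8}}

```text
time: 15.25
eef_pos: [0.5432, -0.0306, 0.1607]
tool_rot: [3.141, -0.0, 0.285]
force: [-0.0, 0.0, 0.1]
finger_gap: 0.899
gripper_force: 0.0
```

```bash
python3 look.py w8
```

```text
shift cm [-0.01  0.01 -0.03] turn -0.001 pose [ 0.5432 -0.0306  0.1607] [ 3.141 -0.     0.285] t 15.25
100 [111. 272.] 110 [ 94. 272.] 120 [ 76. 272.] 130 [ 58. 272.] jaw [(0.76, [256.0, 267.0, 303.0, 69.0])]
pad [(0.6, [120.0, 269.0, 39.0, 36.0])]
bushing [(0.57, [53.0, 265.0, 94.0, 71.0]), (0.54, [487.0, 324.0, 27.0, 23.0])]
yel []
blue [[237, 227, 93, 94, 3787], [142, 235, 64, 64, 3387], [250, 276, 14, 12, 45]]
red [[115, 257, 17, 20, 256], [224, 270, 67, 68, 2848]]
```

```bash
cat > trav.py <<'E'
import sys; from h import *
for n in sys.argv[1:]:
    z=np.load(n+".npz"); c=(cv2.imread(f"pics/{n}.png"),z["K"],z["p"],z["r"])
    h=cv2.cvtColor(c[0],cv2.COLOR_BGR2HSV); m=cv2.inRange(h[250:290,75:240],(100,120,60),(125,255,255))
    k,_,st,ce=cv2.connectedComponentsWithStats(m); i=1+np.argmax(st[1:,4]); u=75+st[i][0]
    p=plane(c,u,267,.050)-O; print(n,"jaw edge",u,"travel mm",round(1e3*(p@ey)-66,1))
E
python3 trav.py w6 w7 w8
```

```text
w6 jaw edge 155 travel mm 8.4
w7 jaw edge 146 travel mm 14.3
w8 jaw edge 142 travel mm 14.3
```

>>> {"op": "apply_moves", "data": {"targets": [[[0, 0, 0], 0], [[0, 0, 0], 0], [[0, 0, 0], 0], [[0, 0, 0], 0], [[0, 0, 0], 0], [[0, 0, 0], 0], [[0, 0, 0], 0], [[0, 0, 0], 0]], "hand": 0.14}}

```text
time: 16.25
eef_pos: [0.5432, -0.0292, 0.1618]
tool_rot: [-3.139, -0.001, 0.286]
force: [-1.8, 2.9, 5.8]
finger_gap: 0.44
gripper_force: 31.6
```

>>> {"op": "apply_moves", "data": {"targets": [[[0, 0, 0], 0], [[0, 0, 0], 0], [[0, 0, 0], 0], [[0, 0, 0], 0], [[0, 0, 0], 0], [[0, 0, 0], 0], [[0, 0, 0], 0], [[0, 0, 0], 0]], "hand": -0.8}}

```text
time: 17.05
eef_pos: [0.5432, -0.0306, 0.1606]
tool_rot: [3.141, 0.0, 0.285]
force: [-0.1, -0.8, -0.3]
finger_gap: 0.898
gripper_force: 0.0
```

```bash
python3 look.py w9; python3 trav.py w9
```

```text
shift cm [-0.01  0.01 -0.04] turn -0.001 pose [ 0.5432 -0.0306  0.1606] [3.141 0.    0.285] t 17.05
100 [111. 272.] 110 [ 94. 272.] 120 [ 76. 272.] 130 [ 58. 272.] jaw [(0.59, [240.0, 268.0, 305.0, 65.0])]
pad [(0.7, [105.0, 267.0, 40.0, 34.0])]
bushing [(0.73, [50.0, 266.0, 92.0, 75.0]), (0.69, [488.0, 323.0, 28.0, 28.0])]
yel [[116, 259, 11, 17, 85]]
blue [[237, 226, 93, 95, 3792], [127, 235, 66, 65, 3477], [250, 276, 13, 12, 45]]
red [[101, 257, 17, 20, 257], [224, 270, 67, 68, 2850]]
w9 jaw edge 127 travel mm 22.5
```

>>> {"op": "apply_moves", "data": {"targets": [[[0, 0, 0], 0], [[0, 0, 0], 0], [[0, 0, 0], 0], [[0, 0, 0], 0], [[0, 0, 0], 0], [[0, 0, 0], 0], [[0, 0, 0], 0], [[0, 0, 0], 0]], "hand": 0.14}}

```text
time: 18.05
eef_pos: [0.5432, -0.0293, 0.1618]
tool_rot: [-3.139, -0.001, 0.286]
force: [-2.3, 4.0, 5.7]
finger_gap: 0.438
gripper_force: 31.6
```

>>> {"op": "apply_moves", "data": {"targets": [[[0, 0, 0], 0], [[0, 0, 0], 0], [[0, 0, 0], 0], [[0, 0, 0], 0], [[0, 0, 0], 0], [[0, 0, 0], 0], [[0, 0, 0], 0], [[0, 0, 0], 0]], "hand": -0.8}}

```text
time: 18.85
eef_pos: [0.5432, -0.0306, 0.1607]
tool_rot: [3.141, -0.0, 0.285]
force: [-0.1, 0.1, 0.5]
finger_gap: 0.901
gripper_force: 0.0
```

>>> {"op": "apply_moves", "data": {"targets": [[[0, 0, 0], 0], [[0, 0, 0], 0], [[0, 0, 0], 0], [[0, 0, 0], 0], [[0, 0, 0], 0], [[0, 0, 0], 0], [[0, 0, 0], 0], [[0, 0, 0], 0]], "hand": 0.14}}

```text
time: 19.65
eef_pos: [0.5432, -0.0292, 0.1618]
tool_rot: [-3.139, -0.001, 0.286]
force: [-2.0, 3.4, 5.2]
finger_gap: 0.439
gripper_force: 31.7
```

>>> {"op": "apply_moves", "data": {"targets": [[[0, 0, 0], 0], [[0, 0, 0], 0], [[0, 0, 0], 0], [[0, 0, 0], 0], [[0, 0, 0], 0], [[0, 0, 0], 0], [[0, 0, 0], 0], [[0, 0, 0], 0]], "hand": -0.8}}

```text
time: 20.45
eef_pos: [0.5432, -0.0306, 0.1606]
tool_rot: [3.141, 0.0, 0.285]
force: [-0.7, 0.6, -0.3]
finger_gap: 0.898
gripper_force: 0.0
```

```bash
python3 look.py w10; python3 trav.py w10; python3 -c "
import cv2,numpy as np
a=[cv2.resize(cv2.imread(f'pics/{n}.png')[215:315,0:200],(800,400)[:2] if 0 else (600,300),interpolation=2) for n in ('w9','w10')]
cv2.imwrite('pics/v10.png',np.vstack(a))"
```

```text
shift cm [-0.01  0.01 -0.04] turn -0.001 pose [ 0.5432 -0.0306  0.1606] [3.141 0.    0.285] t 20.45
100 [111. 272.] 110 [ 94. 272.] 120 [ 76. 272.] 130 [ 58. 272.] jaw [(0.58, [194.0, 268.0, 264.0, 67.0])]
pad [(0.64, [81.0, 268.0, 40.0, 35.0])]
bushing [(0.81, [489.0, 326.0, 28.0, 22.0]), (0.64, [43.0, 270.0, 82.0, 75.0])]
yel [[90, 259, 8, 7, 43], [90, 270, 9, 6, 26]]
blue [[237, 226, 93, 95, 3802], [98, 235, 71, 65, 3634], [250, 276, 14, 12, 46]]
red [[75, 257, 17, 20, 264], [224, 270, 67, 68, 2837]]
w10 jaw edge 98 travel mm 38.5
```

View pics/v10.png

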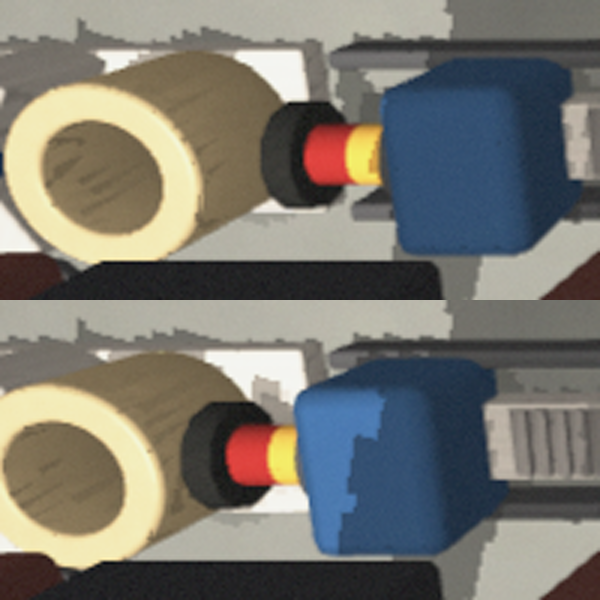

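The pad now touches the bushing, which has slid about 8 mm and is nearly home. Red and yellow still both show at (75–98,266), so it is hardly pressed. One more full pull should press it about 8 mm.

>>> {"op": "apply_moves", "data": {"targets": [[[0, 0, 0], 0], [[0, 0, 0], 0], [[0, 0, 0], 0], [[0, 0, 0], 0], [[0, 0, 0], 0], [[0, 0, 0], 0], [[0, 0, 0], 0], [[0, 0, 0], 0]], "hand": 0.14}}

```text
time: 21.45
eef_pos: [0.5432, -0.0293, 0.1619]
tool_rot: [-3.139, -0.001, 0.286]
force: [-1.9, 3.4, 6.4]
finger_gap: 0.438
gripper_force: 32.0
```

```bash
python3 look.py w11; python3 trav.py w11; python3 -c "
import cv2,numpy as np
a=[cv2.resize(cv2.imread(f'pics/{n}.png')[215:315,0:200],(600,300),interpolation=2) for n in ('w10','w11')]
cv2.imwrite('pics/v11.png',np.vstack(a))"
```

```text
shift cm [-0.05  0.14  0.09] turn -0.0 pose [ 0.5432 -0.0293  0.1619] [-3.139e+00 -1.000e-03  2.860e-01] t 21.45
100 [116. 272.] 110 [ 98. 272.] 120 [ 81. 272.] 130 [ 63. 272.] jaw [(0.66, [199.0, 267.0, 266.0, 68.0]), (0.52, [215.0, 260.0, 427.0, 159.0])]
pad [(0.85, [78.0, 269.0, 27.0, 35.0]), (0.64, [215.0, 259.0, 429.0, 160.0])]
bushing [(0.74, [45.0, 268.0, 86.0, 71.0]), (0.46, [79.0, 268.0, 29.0, 32.0])]
yel []
blue [[241, 227, 89, 34, 2228], [88, 235, 72, 64, 3645], [244, 276, 18, 30, 90], [305, 276, 25, 34, 586]]
red [[80, 257, 10, 20, 152], [283, 270, 39, 68, 1919]]
w11 jaw edge 88 travel mm 46.7
```

View pics/v11.png

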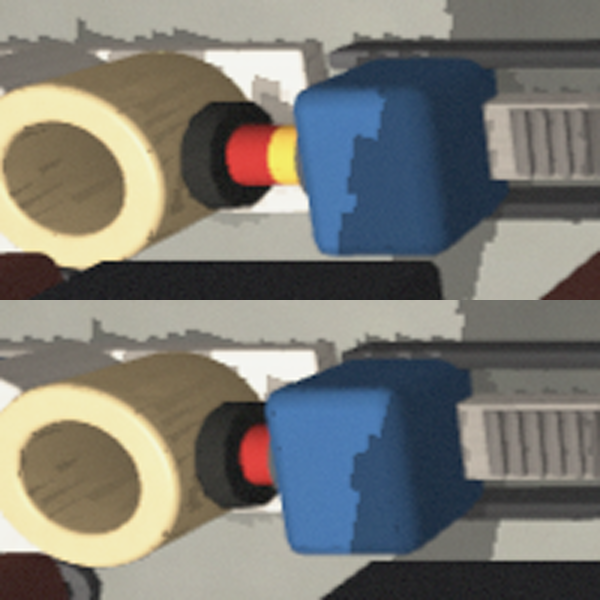

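The yellow has just gone in: only red shows, at (80–88,267). Travel is about 46.7 mm, so the pad is pressed about 8 mm. The bushing is upright and has not moved since the last pump, so it is home. The trigger is held fully pulled, so I'm handing in.

```bash
python3 -c "
from h import *
print(env.sign_off())"
```

```text
the job is handed in; nothing more can be done
None
```

I handed the job in at about 21.5 s: the plain tan bushing is clamped upright in the V-nest, the pad is pressed in about 8 mm by camera measurement, and the trigger is still held squeezed; no verdict came back.

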